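Put the bench kit back in its shaped holders

ROBOT

A 6-joint arm with a two-finger parallel gripper is mounted at the origin on a cart in front of the work surface, level with it; the furniture and walls round the work are solid. World frame = base frame: x ahead of the robot, y to its left, z up, the work surface at z = 0. Lengths are in mm, angles in degrees, forces in N, time in s.
With the tool pointing down it reaches from about 300 to 850 mm from the base axis. Payload 4.2 kg.
Tool frame: the origin (TCP) lies on the centre line of the jaws, within the pads' length; the fingertips stand 14 mm ahead of it and the grasp point (between the pads) lies 5 mm behind it; z points along the fingers, y is the line along which they close (so a half turn about z gives the same grasp; the last joint's range is limited). The gripper opens to 91 mm and grips with 3 to 60 N. Pads are 32 mm wide; open, the fingers measure 118 mm over their backs; the gripper's body (76 mm by 178 mm) begins 60 mm behind the grasp point.
Start: joints at [-77.922, 18.312, 89.639, -0, 72.044, -1.146], TCP at [131.537, -559.768, 227.976] pointing down, gripper open.
Joint ranges: [-177.97, 177.97], [-48.28, 115.42], [12.27, 149.76], [-77.06, 257.06], [2.81, 150.46], [-146.56, 146.56]. Speed limits (degrees/s): [147.25, 147.25, 180, 180, 180, 180].

INTERFACE

Orientations are given as [roll, pitch, yaw] about the fixed x, y, z axes, in that order (R = Rz(yaw) Ry(pitch) Rx(roll)).
In Python, from workcell import env gives the robot as it stands.
- The arm moves only by the tool arm_command, never from a script. Its argument "motion" is a list of rows, each an object with "offset": the shift along the tool's x, y, z in m, a list of three; "spin": the turn about the tool's z in rad. In form: [{"offset": [tx, ty, tz], "spin": spin}, ...]. A call has 1 to 5 rows; each row shifts and turns the commanded pose from where the row before left it, along the tool's axes as they then stand; what a row does not reach is not made up. A row lasts 1/8 s, in which the tool goes at most 62.5 mm and 10.7 degrees, less where a joint would pass 70% of its speed; a pose out of reach is approached as far as the arm can. A call with a gripper value outside its range is refused whole. "jaw" is the finger opening in m, from 0 to 0.0912, set as the call begins (left out, the last holds). The fingers move at their own pace and stop on an object; "newtons" is the grip in N (left out, the last holds). Time passes only in rows, so rows that do not move let the fingers close. It gives the time, the measured TCP pose, the force, the opening and the grip force at its end, in the units of the state.
- env.state(): the state, without advancing time (a new reading comes with each control period).
- env.grab_frame(name): name is "side" or "top" or "wrist"; returns (picture, depth): 480x640x3 uint8, blue, green, red; 480x640 float32, mm along the optical axis (not along the pixel's ray), 0 where there is no reading.
- env.camera_model(name): a dict with "fx", "fy", "cx", "cy" (pixels), "eye" and "rotation" of the camera in the world; the wrist camera has in their place "hand_eye" (4x4, takes a point from camera to tool coordinates, whose origin is the TCP and whose axes are the flange's). Camera axes: x right, y down, z forward; pixel columns grow to the right and rows downward; lengths in mm; the calibration is good to about 2 mm. A picture is of the moment at which its call begins: read the wrist's pose just before it. camera_model takes no time and is no camera call.
- env.job_done(): hands the job in; it is judged then, once.
Trained networks look in the newest picture that a camera, given by its name, has taken for a name from the list of things; names that differ only in an ending like _2 or _b are one class to them, and where a whole thing is asked for, a point or a joint stands for the part that bears it (a point fixed in the world has none). Each returns a list of dicts, best first, with "score" (0 to 1); they miss things now and then, are a little off and sometimes report something else, mostly with a low value. They report only what shows in the picture. A call takes as long as a camera call. They do not tell look-alikes from the thing itself.
- env.boxes_of(camera, target): "bbox" ([left, top, right, bottom] in pixels, round what is visible of it).
- env.pinpoint(camera, target): "location" ([column, row] in pixels: a listed point, or the origin of a listed thing).
The state is a dict: "time_s": time; "qpos": joint angles; "qvel": joint speeds; "effort": joint torques, N m; "ee_pos": TCP position; "ee_rot": TCP orientation; "force": force on the tool from outside, world axes, zero at the start; "torque": the same for the moment, N m; "gripper_width": finger opening in mm; "gripper_force": force on a finger pad.
Only numpy, scipy, OpenCV 4.12 (cv2) and the standard library are available. Lean on these libraries where they do the work, as an engineer would, in place of code of your own. Each camera call takes 0.05 s, during which the arm holds its last target. There are 200 camera calls.

TASK

Tidy the bench kit: put the measuring cylinder, the rubber stopper, the strip box and the timer each into the holder whose recess has its shape (six-sided, round, oblong, square), so that each stands or lies flat on the floor of its recess and square to it. Set them down gently rather than dropping them, and leave the tape roll and the marker pen between them where they lie.

Things in the scene. Friction and masses are not known exactly. Their poses are not given: they have to be found in the camera images.
- cylinder: Clear 100 ml measuring cylinder standing upright, 188 mm tall: round tube of 31 mm diameter on an 8 mm thick six-sided foot, 56 mm across the flats (x) and 64 mm across the points (y). 0.12 kg. Origin: centre of the underside of the foot; z up the tube. Grip the tube in its upper third, with the fingertips 130 to 150 mm above the foot's underside. Goes in hex_holder.
- stopper: Cream rubber stopper, round and slightly tapered with the wider end up, 35 mm diameter, 28 mm high. 0.03 kg. Origin: centre of its underside; z up. Goes in round_holder.
- strip_box: Flat oblong white tub of indicator strips with a row of printed squares on it, 38 mm (x) by 82 mm (y) by 20 mm high (z). 0.03 kg. Origin: centre of its underside. Goes in oblong_holder, either way round.
- timer: Flat, nearly square white lab timer lying on its back (small display and buttons on top), 66 mm (x) by 62 mm (y) by 14 mm high (z). 0.06 kg. Origin: centre of its underside. Goes in square_holder, turned any of the four ways that lie square in it.
- hex_holder: Fixed dish-like holder with a white plastic rim and a grey floor, standing on the bench (z = 0): floor 2 mm above the bench, upright rim 4 mm wide whose top is 6 mm above the bench. Origin: centre of its underside. Six-sided recess, 72 mm across the flats (along its x) inside, 83 mm across the points (along its y). The foot of the cylinder fits in at any yaw.
- round_holder: Fixed dish-like holder with a white plastic rim and a grey floor, standing on the bench (z = 0): floor 2 mm above the bench, upright rim 4 mm wide whose top is 6 mm above the bench. Origin: centre of its underside. Round recess, 51 mm inner diameter.
- oblong_holder: Fixed dish-like holder with a white plastic rim and a grey floor, standing on the bench (z = 0): floor 2 mm above the bench, upright rim 4 mm wide whose top is 6 mm above the bench. Origin: centre of its underside. Oblong recess, inside 54 mm (x) by 98 mm (y).
- square_holder: Fixed dish-like holder with a white plastic rim and a grey floor, standing on the bench (z = 0): floor 2 mm above the bench, upright rim 4 mm wide whose top is 6 mm above the bench. Origin: centre of its underside. Nearly square recess, inside 82 mm (x) by 78 mm (y).
- tape_roll: Bystander: roll of yellowish label tape lying flat, 66 mm diameter, 18 mm high. Origin: centre of its underside. Must stay where it lies.
- marker: Bystander: marker pen lying down, 128 mm long (y), 16 mm thick. Origin: underside at mid-length. Must stay where it lies.
Not all that is in view belongs to the job. Leave any orange look-alike of the timer alone. Of the things that look like the stopper, take the one that is farthest to the robot's right at the start.

How it is judged:
By the outcome, as a careful person would: the job done as asked, in the order asked, and still so for the second after the job is handed in, with the robot touching nothing.
It also fails if it takes over 128 s, if anything falls off the work surface, if the arm or the gripper's body presses on something with over 40 N, if the wrist force passes 120 N, or if a joint passes its speed limit or range.

## Working session

There is one attempt and no reset: what is moved stays moved. The work goes in short steps, Python scripts to look and compute and a tool call to move; the robot and the scene stay as the last step left them, time stands still between calls to the robot, and variables do not carry over. Pictures are saved under pics/ and viewed, at most 17 in all, crops included, and the job is handed in when it is done.

Besides the shell and the picture viewer there is one more tool, called as name(argument=value, ...) on one line, values as JSON. arm_command: Moves the arm, as the interface text tells. Its arguments: {"type":"object","properties":{"motion":{"type":"array"},"jaw":{"type":"number"},"newtons":{"type":"number"}},"required":["motion"]}

```bash
mkdir -p pics; ls
python3 - <<'E'
from workcell import env
import cv2,json
for c in ("top","side"):
    im,d=env.grab_frame(c); cv2.imwrite(f"pics/{c}0.png",im)
    m=env.camera_model(c); print(c,m)
    for t in "cylinder stopper strip_box timer hex_holder round_holder oblong_holder square_holder tape_roll marker".split():
        print(t,[(round(r["score"],2),[round(v) for v in r["location"]]) for r in env.pinpoint(c,t)][:4])
print(env.state())
E
```

```text
pics
top {'fx': 486.4149665661744, 'fy': 486.4149665661744, 'cx': 317.0232196566683, 'cy': 235.05943258414055, 'eye': array([ 492.25610736,  -17.07489761, 1070.61858743]), 'rotation': array([-1.75887778e+02, -1.12746398e-01, -9.11846971e+01])}
cylinder [(0.6, [175, 215])]
stopper [(0.69, [358, 212]), (0.6, [324, 179])]
strip_box [(0.57, [258, 212])]
timer [(0.69, [491, 181]), (0.68, [445, 202])]
hex_holder [(0.63, [451, 293])]
round_holder [(0.85, [260, 297])]
oblong_holder [(0.71, [160, 296])]
square_holder [(0.86, [364, 300])]
tape_roll [(0.6, [306, 252]), (0.47, [159, 298])]
marker [(0.95, [407, 253]), (0.61, [174, 216])]
side {'fx': 509.4859454471447, 'fy': 509.4859454471447, 'cx': 313.5863140833158, 'cy': 237.21261036181704, 'eye': array([515.90661648, 993.40839524, 904.96830894]), 'rotation': array([-130.37964582,    0.76954715, -179.1365477 ])}
cylinder [(0.55, [278, 347])]
stopper [(0.59, [287, 227]), (0.42, [259, 245])]
strip_box [(0.58, [282, 285]), (0.52, [287, 188])]
timer [(0.82, [274, 169]), (0.66, [291, 187])]
hex_holder [(0.59, [356, 227]), (0.57, [349, 183])]
round_holder [(0.92, [356, 285])]
oblong_holder [(0.6, [360, 355])]
square_holder [(0.61, [356, 226])]
tape_roll [(0.57, [321, 253])]
marker [(0.6, [320, 203])]
{'time_s': 1.1, 'qpos': array([-7.79210681e+01,  1.83134464e+01,  8.96401090e+01, -1.31651948e-03,
        7.20435926e+01, -1.14260469e+00]), 'qvel': array([-0.01717464, -0.06615635, -0.00766225,  0.04336293, -0.02728759,
       -0.03580735]), 'effort': array([ 1.25076920e-03, -4.12362027e+01, -2.32228339e+01,  7.26150116e-02,
        3.76518618e-02, -1.05665015e-05]), 'ee_pos': array([ 131.54062233, -559.76264292,  227.9528806 ]), 'ee_rot': array([1.79997174e+02, 1.30903539e-03, 1.32219424e+01]), 'force': array([ 0.53191978,  0.56177482, -0.00803437]), 'torque': array([ 0.05695619,  0.00730002, -0.0053489 ]), 'gripper_force': 0.0, 'gripper_width': 91.28787263215588}
```

View pics/top0.png

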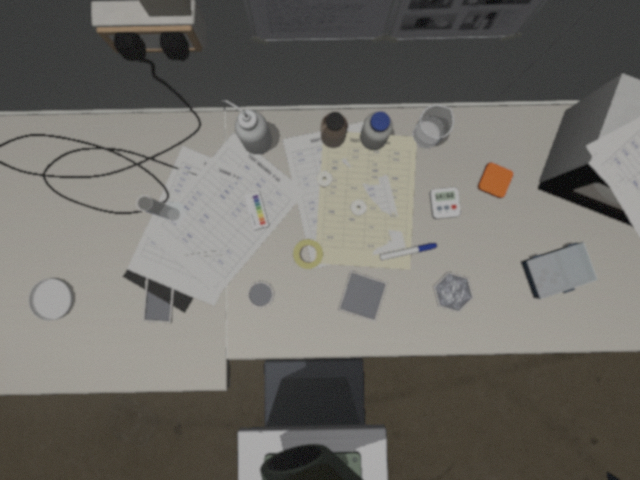

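View pics/side0.png

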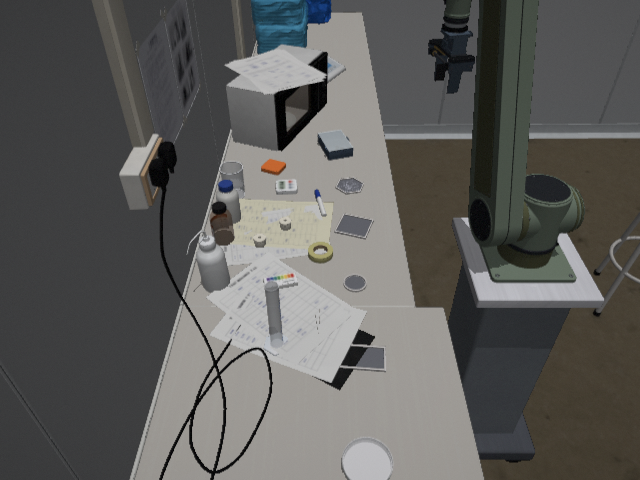

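Top view: stopper candidates at (324,179) and (358,208). Robot's right is image right, so I take (358,208). Timer candidates are (445,203), which is white and the one I want, and (495,180), which is orange and to be left. The cylinder's base is at (175,215) with its top leaning to (145,203), and the strip box is at (259,211). Holders are oblong (159,299), round (260,294), square (363,296) and hex (453,291).

```bash
cat > h.py <<'E'
from workcell import env
import numpy as np, cv2
from scipy.spatial.transform import Rotation as R
def cam(c,st=None):
    m=env.camera_model(c)
    if c!="wrist": return m,np.array(m["eye"]),R.from_euler("xyz",m["rotation"],degrees=True).as_matrix()
    st=st or env.state(); T=np.array(m["hand_eye"]); W=R.from_euler("xyz",st["ee_rot"],degrees=True).as_matrix()
    return m,W@T[:3,3]+st["ee_pos"],W@T[:3,:3]
def ray(c,px,z=0.,st=None,C=None):
    m,e,r=C or cam(c,st); px=np.atleast_2d(np.array(px,float))
    d=np.c_[(px[:,0]-m["cx"])/m["fx"],(px[:,1]-m["cy"])/m["fy"],np.ones(len(px))]@r.T
    return e+d*((z-e[2])/d[:,2])[:,None]
def rectify(c,im,x,y,z,s,half,st=None):
    "ortho view, up=+x, left=+y, s px/mm, at plane z"
    m,e,r=cam(c,st); n=int(2*half*s); j,i=np.meshgrid(np.arange(n),np.arange(n))
    P=np.stack([x+half-i/s,y+half-j/s,np.full(i.shape,float(z))],-1)
    q=(P-e)@r
    return cv2.remap(im,(m["fx"]*q[...,0]/q[...,2]+m["cx"]).astype(np.float32),(m["fy"]*q[...,1]/q[...,2]+m["cy"]).astype(np.float32),cv2.INTER_CUBIC)
def plan(x,y,z,yaw):
    "shift (tool axes now, m) and spin (rad) to reach TCP x,y,z,yaw, half turn free"
    s=env.state(); W=R.from_euler("xyz",s["ee_rot"],degrees=True).as_matrix()
    d=np.array([x,y,z])-s["ee_pos"]; a=(s["ee_rot"][2]-yaw+90)%180-90
    print("offset",np.round(W.T@d/1e3,4),"spin",round(np.radians(a),4),"rows>=",int(np.ceil(max(np.linalg.norm(d)/62.5,abs(a)/10.7))),"t",round(s["time_s"],1),"rot",np.round(s["ee_rot"],1))
E
python3 - <<'E'
from h import *
px=dict(cylinder=(175,215,0),stopper=(358,208,28),strip=(259,211,20),timer=(445,203,14),oblong=(159,299,4),round=(260,294,4),square=(363,296,4),hex=(453,291,4),tape=(308,253,18),marker=(407,253,8),hp=(324,179,28))
for k,(u,v,z) in px.items(): print(k,np.round(ray("top",(u,v),z)[0]))
print(env.camera_model("wrist"))
im=cv2.imread("pics/top0.png"); cv2.imwrite("pics/t1.png",cv2.resize(im[165:330,130:510],None,fx=2.1,fy=2.1,interpolation=cv2.INTER_CUBIC))
plan(560,0,420,0)
E
```

```text
cylinder [620. 292.   0.]
stopper [ 624. -110.   28.]
strip [623. 104.  20.]
timer [ 633. -302.   14.]
oblong [436. 326.   4.]
round [443. 106.   4.]
square [ 434. -118.    4.]
hex [ 440. -315.    4.]
tape [529.  -0.  18.]
marker [ 525. -217.    8.]
hp [689. -38.  28.]
{'fx': 341.8030355529353, 'fy': 341.8030355529353, 'cx': 314.49008574382145, 'cy': 238.184787617562, 'hand_eye': array([[ 2.53211906e-04, -9.72262993e-01, -2.33890164e-01,
         6.53449746e+01],
       [ 9.99999829e-01,  3.69679637e-04, -4.54119000e-04,
         1.55172149e+00],
       [ 5.27987529e-04, -2.33890009e-01,  9.72262920e-01,
        -1.57432557e+02],
       [ 0.00000000e+00,  0.00000000e+00,  0.00000000e+00,
         1.00000000e+00]])}
offset [ 0.5451 -0.4469 -0.1921] spin 0.2308 rows>= 12 t 1.1 rot [180.    0.   13.2]
```

View pics/t1.png

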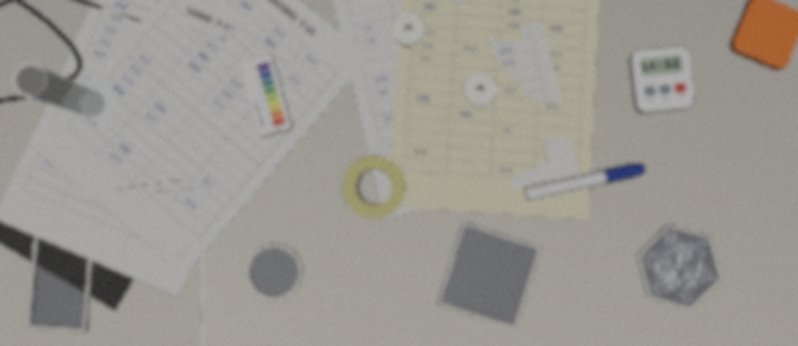

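The close crop shows the plain cream stopper at crop (480,88), right of its look-alike at (408,29). The white timer is at crop (661,79) and the orange one at (768,32). The hex holder floor (679,265) looks speckled, so I'll look at it from near.

arm_command(motion=[{"offset":[0.0468,-0.0249,-0.0102],"spin":0},{"offset":[0.0468,-0.0249,-0.0102],"spin":0},{"offset":[0.0468,-0.0249,-0.0102],"spin":0},{"offset":[0.0468,-0.0249,-0.0102],"spin":0},{"offset":[0.0468,-0.0249,-0.0102],"spin":0}])

```text
time_s: 1.72
ee_pos: [332.0, -383.8, 279.5]
ee_rot: [180.0, -0.0, 13.2]
force: [0.4, -1.0, 0.4]
gripper_width: 90.9
gripper_force: 0.0
```

arm_command(motion=[{"offset":[0.0468,-0.0249,-0.0102],"spin":0},{"offset":[0.0468,-0.0249,-0.0102],"spin":0},{"offset":[0.0468,-0.0249,-0.0102],"spin":0},{"offset":[0.0468,-0.0249,-0.0102],"spin":0},{"offset":[0.0468,-0.0249,-0.0102],"spin":0}])

```text
time_s: 2.35
ee_pos: [531.3, -209.0, 330.4]
ee_rot: [180.0, -0.0, 13.2]
force: [0.6, 0.3, -0.2]
gripper_width: 91.0
gripper_force: 0.0
```

arm_command(motion=[{"offset":[0,0,0],"spin":0.115},{"offset":[0,0,0],"spin":0.116},{"offset":[0,0,0],"spin":0},{"offset":[0,0,0],"spin":0}])

```text
time_s: 2.85
ee_pos: [530.0, -210.4, 330.0]
ee_rot: [180.0, 0.0, 0.1]
force: [0.3, -0.5, 0.1]
gripper_width: 91.2
gripper_force: 0.0
```

Run:
```python
from h import *
s=env.state();print(s["ee_pos"],s["ee_rot"],s["time_s"])
im,d=env.grab_frame("wrist"); cv2.imwrite("pics/w1.png",im); np.savez("w1",im=im,d=d,p=s["ee_pos"],r=s["ee_rot"])
plan(530,210,330,0)
```

```text
[ 530.03969827 -210.39306119  329.96361917] [1.79997310e+02 4.07719016e-05 6.88857385e-02] 2.85
offset [ 3.000e-04 -4.204e-01 -0.000e+00] spin 0.0008 rows>= 7 t 2.9 rot [180.  -0.   0.]
```

View pics/w1.png

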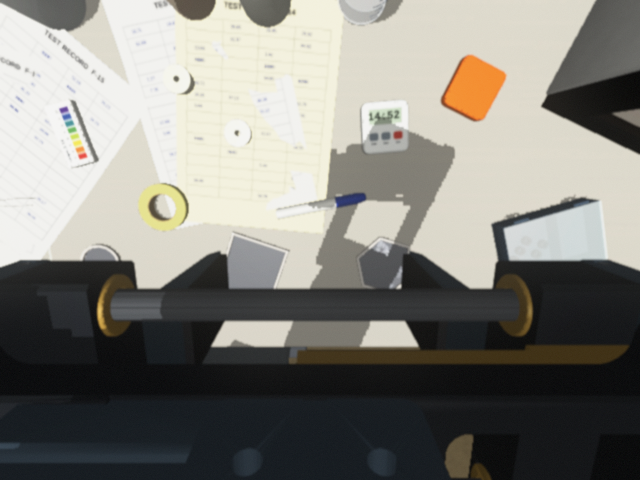

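Wrist picture: timer (384,127), orange look-alike (475,88), chosen stopper (237,133), its look-alike (178,80), strip box (77,133). The gripper hides the holders, so I step back.

arm_command(motion=[{"offset":[-0.05,0,0.01],"spin":0},{"offset":[-0.05,0,0.01],"spin":0},{"offset":[-0.05,0,0.01],"spin":0},{"offset":[0,0,0],"spin":0},{"offset":[0,0,0],"spin":0}])

```text
time_s: 3.52
ee_pos: [380.7, -210.7, 300.6]
ee_rot: [179.9, -0.1, -0.0]
force: [0.3, 0.3, -0.2]
gripper_width: 91.1
gripper_force: 0.0
```

Run:
```python
from h import *
s=env.state()
im,d=env.grab_frame("wrist"); cv2.imwrite("pics/w2.png",im); np.savez("w2",im=im,d=d,p=s["ee_pos"],r=s["ee_rot"])
```

arm_command(motion=[{"offset":[0,-0.06,0],"spin":0},{"offset":[0,-0.06,0],"spin":0},{"offset":[0,-0.06,0],"spin":0},{"offset":[0,-0.06,0],"spin":0},{"offset":[0,-0.06,0],"spin":0}])

```text
time_s: 4.2
ee_pos: [381.3, 92.4, 300.4]
ee_rot: [-180.0, -0.1, 0.0]
force: [1.2, 0.4, 0.2]
gripper_width: 91.3
gripper_force: 0.0
```

arm_command(motion=[{"offset":[0,-0.06,0],"spin":0},{"offset":[0,-0.06,0],"spin":0},{"offset":[0,0,0],"spin":0},{"offset":[0,0,0],"spin":0}])

```text
time_s: 4.7
ee_pos: [380.7, 210.1, 299.7]
ee_rot: [179.9, 0.0, 0.1]
force: [-0.0, 0.2, -0.8]
gripper_width: 91.1
gripper_force: 0.0
```

Run:
```python
from h import *
s=env.state()
im,d=env.grab_frame("wrist"); cv2.imwrite("pics/w3.png",im); np.savez("w3",im=im,d=d,p=s["ee_pos"],r=s["ee_rot"])
print(s["time_s"],s["ee_pos"],s["ee_rot"])
a=np.load("w2.npz"); S=lambda f:dict(ee_pos=f["p"],ee_rot=f["r"])
A=rectify("wrist",a["im"],540,-210,4,1.6,185,S(a)); B=rectify("wrist",im,540,220,4,1.6,185,s)
# 1.6 px/mm, A: x=725-i/1.6, y=-25-j/1.6 ; B: x=725-i/1.6,y=405-j/1.6
cv2.imwrite("pics/rA.png",A);cv2.imwrite("pics/rB.png",B)
```

```text
4.7 [380.68490886 210.09166615 299.70969629] [1.79947216e+02 1.83801004e-02 7.66194418e-02]
```

View pics/rA.png

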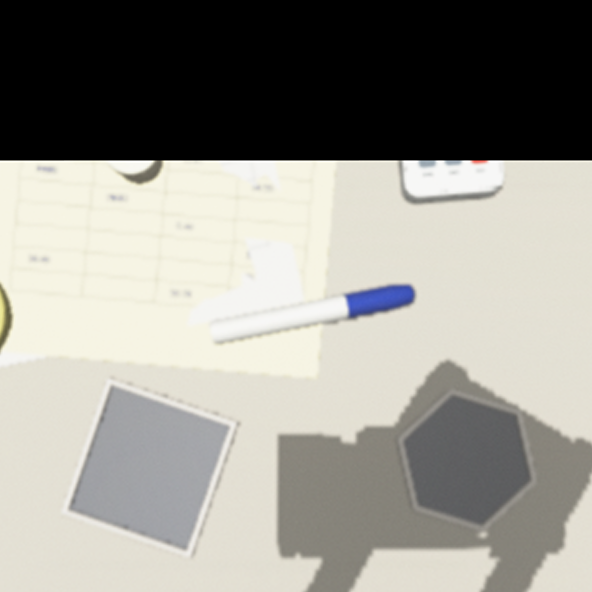

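View pics/rB.png

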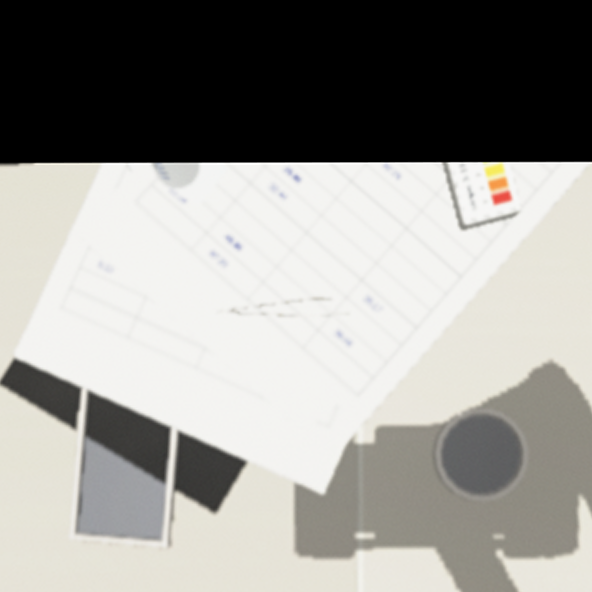

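Run:
```python
from h import *
a=np.load("w3.npz"); S=dict(ee_pos=a["p"],ee_rot=a["r"])
m,e,r=cam("wrist",S); d=a["d"]; v,u=np.mgrid[0:480,0:640]
P=e+np.stack([(u-m["cx"])/m["fx"]*d,(v-m["cy"])/m["fy"]*d,d],-1)@r.T
def med(f,i,j,b=4):
    x=725-i/1.6;y=405-j/1.6
    k=(abs(P[...,0]-x)<b)&(abs(P[...,1]-y)<b)&(d>0); return np.round(np.median(P[k][:,2]),1),np.round(P[k][:,2].std(),1)
for n,i,j in [("floor grey",500,120),("floor black",430,120),("black outside",480,210),("black left",385,30),("paper over holder end",395,130),("paper mid",300,200),("bench",520,30),("round floor",455,480),("top rim",375,130)]: print(n,med(0,i,j))
# other views of the area from top/side
im=cv2.imread("pics/side0.png"); cv2.imwrite("pics/s1.png",cv2.resize(im[310:410,220:420],None,fx=3.5,fy=3.5,interpolation=cv2.INTER_CUBIC))
```

```text
floor grey (np.float64(3.0), np.float64(0.8))
floor black (np.float64(2.9), np.float64(0.7))
black outside (np.float64(3.4), np.float64(0.8))
black left (np.float64(3.0), np.float64(0.8))
paper over holder end (np.float64(8.0), np.float64(0.7))
paper mid (np.float64(10.1), np.float64(1.1))
bench (np.float64(1.0), np.float64(0.9))
round floor (np.float64(3.2), np.float64(0.6))
top rim (np.float64(7.7), np.float64(0.7))
```

View pics/s1.png

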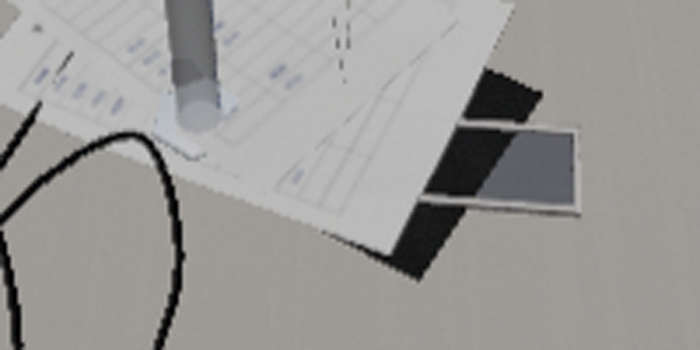

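Run:
```python
from h import *
def cloud(c,d,st=None):
    m,e,r=cam(c,st); v,u=np.mgrid[0:480,0:640]
    return e+np.stack([(u-m["cx"])/m["fx"]*d,(v-m["cy"])/m["fy"]*d,d],-1)@r.T
a=np.load("w3.npz"); S=dict(ee_pos=a["p"],ee_rot=a["r"]); Pw=cloud("wrist",a["d"],S)
im,d=env.grab_frame("top"); Pt=cloud("top",d)
im2,d2=env.grab_frame("side"); Ps=cloud("side",d2)
for nm,P,dd in (("wrist",Pw,a["d"]),("top",Pt,d),("side",Ps,d2)):
    print(nm)
    for y in range(400,40,-20):
        row=[]
        for x in range(400,700,20):
            k=(abs(P[...,0]-x)<8)&(abs(P[...,1]-y)<8)&(dd>0)
            row.append("%5.0f"%np.median(P[k][:,2]) if k.sum()>3 else "    -")
        print(y,"".join(row))
```

```text
wrist
400     1    1    1    1    2    2    1    1    1    1    1    1    -    -    -
380     1    1    1    1    3    9    9    3    1    1    1    1    -    -    -
360     3    3    2    3    3   10    9    8    7    6    1    1    -    -    -
340     3    3    3    3    8    8    8    8    8   12    6    5    -    -    -
320     3    3    3    3    8    8    7    7   13   12   10    8    -    -    -
300     3    3    4    8    8    7    7   11   11   11   10   10    -    -    -
280   388  382    3    9    8    7   10   10   10    9    9    9    -    -    -
260   389  385    4    9    8   10   10    9    9    8    8    8    -    -    -
240   408  381   10    9    9    9    9    9    8    7    8    8    -    -    -
220   407  381   10    9    8    8    8    8    7    7    8    8    -    -    -
200   406  381   10    9    9    8    8    8    7    7    7    8    -    -    -
180   406  381    1    8    8    8    8    8    8    8    8    8    -    -    -
160   400  383    1    1    3    9    8    8    8    9    9    8    -    -    -
140   389  387    1    1    1    2    8    8    8    9
[... 2528 characters left out ...]
 9    9    8    7    8    8    8    8    7    8    8    9    8
200   586  627   13   10    9    8    8    8    7    8    8    8    -    8    7
180   660  652  622    8    8    8    8    8    8    7    8    7    -    9    7
160   371  373    1    2    6    9    8    7    9    9    8    8    -    8    9
140     2  388    2    2    1    3    8    8    8    9    9    9    -    9    9
120     1    4    3    2    1    1    1    8    8   11   19   21   21   19    9
100     2    4    2    3    2    0    0    1    9    9   21   21   20   19   10
80     1    2    4    1    1    1    1    0    1    8   11   11   10   11   12
60     0    1    1    1    0    1    0    1    1    1    9   11   11   11   12
```

Rectified views: square holder centre at A(151,467), hex at A(468,458), round at B(481,454), oblong with its low edge at B(120,540) and its far end under the paper. The strip box top is 20 mm above the bench although the paper around it measures 7–9 mm, so the box passes through the sheet and the paper has no body. Next I look at the cylinder and strip box from nearer and fit the holders.

arm_command(motion=[{"offset":[0.04,-0.027,-0.01],"spin":0},{"offset":[0.04,-0.027,-0.01],"spin":0},{"offset":[0.04,-0.026,-0.01],"spin":0},{"offset":[0,0,0],"spin":0},{"offset":[0,0,0],"spin":0}])

```text
time_s: 5.48
ee_pos: [500.1, 288.3, 329.6]
ee_rot: [179.9, 0.1, -0.1]
force: [-0.7, -0.7, 0.0]
gripper_width: 91.4
gripper_force: 0.0
```

```bash
cat >> h.py <<'E'
def cloud(c,d,st=None):
    m,e,r=cam(c,st); v,u=np.mgrid[0:480,0:640]
    return e+np.stack([(u-m["cx"])/m["fx"]*d,(v-m["cy"])/m["fy"]*d,d],-1)@r.T
def axis_rect(pts):
    "centre, (longest side, other), yaw of longest side mod 180"
    (c,(w,h),a)=cv2.minAreaRect(pts.astype(np.float32))
    b=cv2.boxPoints((c,(w,h),a)); e1,e2=b[1]-b[0],b[2]-b[1]
    if np.linalg.norm(e2)>np.linalg.norm(e1): e1,e2=e2,e1
    return np.round(c,1),np.round([np.linalg.norm(e1),np.linalg.norm(e2)],1),round(np.degrees(np.arctan2(e1[1],e1[0]))%180,1)
E
python3 - <<'E'
from h import *
for f,px in (("w2",[("square",433,-119),("hex",437,-317)]),("w3",[("oblong",415,330),("round",441,104)])):
    a=np.load(f+".npz"); S=dict(ee_pos=a["p"],ee_rot=a["r"]); 
    for n,x,y in px:
        q=rectify("wrist",a["im"],x,y,2,3,70,S); g=cv2.GaussianBlur(q,(5,5),0).astype(int)
        ref=np.median(g[203:218,203:218].reshape(-1,3),0)
        mk=(abs(g-ref).max(2)<22).astype(np.uint8); mk=cv2.morphologyEx(mk,cv2.MORPH_OPEN,np.ones((7,7)))
        k,l,st,ce=cv2.connectedComponentsWithStats(mk); L=l[210,210]
        i,j=np.nonzero(l==L); W=np.c_[x+70-i/3,y+70-j/3]
        cv2.imwrite(f"pics/m_{n}.png",q)
        print(n,"mean",W.mean(0).round(1),"rect",axis_rect(W),"area-d",round(2*np.sqrt(len(i)/9/np.pi),1))
s=env.state(); im,d=env.grab_frame("wrist"); P=cloud("wrist",d,s); cv2.imwrite("pics/w4.png",im)
k=(d>0)&(P[...,2]>165)&(P[...,2]<195)&(abs(P[...,0]-620)<60)&(abs(P[...,1]-292)<60); Q=P[k]
print("cyl",len(Q),cv2.minEnclosingCircle(Q[:,:2].astype(np.float32)),Q[:,2].max())
k=(d>0)&(P[...,2]>15)&(P[...,2]<25)&(abs(P[...,0]-623)<70)&(abs(P[...,1]-104)<55); Q=P[k]
print("strip",len(Q),axis_rect(Q[:,:2]),np.median(Q,0))
for t in("cylinder","strip_box"): print(t,[(r["score"],ray("wrist",r["location"],0,s)) for r in env.pinpoint("wrist",t)])
E
```

```text
square mean [ 432.6 -117.7] rect (array([ 432.7, -117.2]), array([82.3, 78.5], dtype=float32), np.float32(160.8)) area-d 89.6
hex mean [ 437.6 -317.4] rect (array([ 437.6, -317.4]), array([82.3, 72.3], dtype=float32), np.float32(72.9)) area-d 75.9
oblong mean [413.7 331.5] rect (array([418.5, 329.5]), array([58.7, 54.2], dtype=float32), np.float32(175.3)) area-d 56.1
round mean [441.1 103.5] rect (array([441.2, 103.5]), array([49.7, 49. ], dtype=float32), np.float32(90.0)) area-d 49.8
cyl 681 ((619.943603515625, 294.2029113769531), 15.645340919494629) 190.61120231089984
strip 2007 (array([635.7,  89.1]), array([94.9, 87.9], dtype=float32), np.float32(14.9)) [623.82385627 112.55347069  20.87889381]
cylinder [(0.59, array([[621.15675442, 298.01194486,   0.        ]]))]
strip_box [(0.56, array([[6.23527150e+02, 1.07517924e+02, 5.68434189e-14]]))]
```

View pics/w4.png

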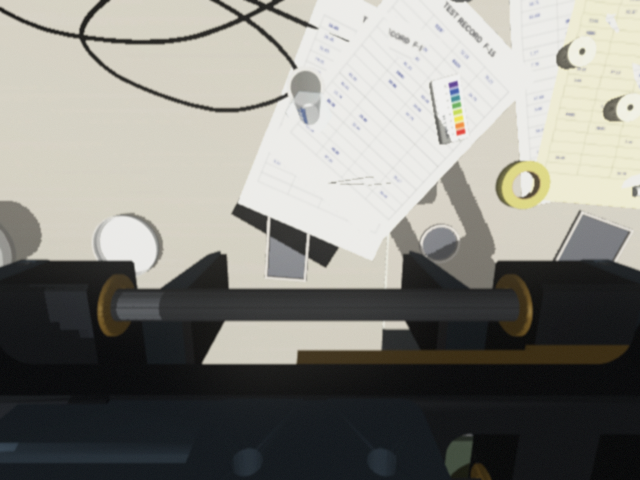

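Wrist picture: cylinder (305,90), strip box (448,110). Round holder (440,242) is clear, and so are the fits (cylinder ring radius 15.6 mm). Grasping the cylinder.

arm_command(motion=[{"offset":[0.06,-0.003,0],"spin":0},{"offset":[0.06,-0.003,0],"spin":0},{"offset":[0,0,0.058],"spin":0},{"offset":[0,0,0.058],"spin":0},{"offset":[0,0,0.057],"spin":0}])

```text
time_s: 6.25
ee_pos: [619.6, 295.0, 155.8]
ee_rot: [-180.0, -0.0, -0.0]
force: [0.2, 0.7, -0.8]
gripper_width: 91.4
gripper_force: 0.0
```

arm_command(motion=[{"offset":[0,0,0],"spin":0},{"offset":[0,0,0],"spin":0},{"offset":[0,0,0],"spin":0},{"offset":[0,0,0],"spin":0},{"offset":[0,0,0],"spin":0}], jaw=0.022, newtons=20)

```text
time_s: 6.88
ee_pos: [620.6, 295.8, 158.1]
ee_rot: [-180.0, -0.1, -0.0]
force: [1.0, 0.6, -0.7]
gripper_width: 44.0
gripper_force: 0.0
```

arm_command(motion=[{"offset":[0,0,0],"spin":0},{"offset":[0,0,0],"spin":0},{"offset":[0,0,0],"spin":0},{"offset":[0,0,0],"spin":0},{"offset":[0,0,0],"spin":0}])

```text
time_s: 7.5
ee_pos: [620.3, 295.6, 157.0]
ee_rot: [180.0, -0.0, -0.0]
force: [-0.1, -0.2, 2.2]
gripper_width: 30.9
gripper_force: 20.0
```

arm_command(motion=[{"offset":[0,0,-0.04],"spin":0},{"offset":[0,0,-0.04],"spin":0},{"offset":[-0.0131,0.0438,0],"spin":0},{"offset":[-0.0131,0.0438,0],"spin":0},{"offset":[-0.0131,0.0438,0],"spin":0}])

```text
time_s: 8.12
ee_pos: [580.2, 163.1, 236.3]
ee_rot: [180.0, 0.0, 0.0]
force: [-0.2, -0.0, -1.8]
gripper_width: 30.3
gripper_force: 20.0
```

arm_command(motion=[{"offset":[-0.0131,0.0438,0],"spin":0},{"offset":[-0.0131,0.0438,0],"spin":0},{"offset":[-0.0131,0.0438,0],"spin":0},{"offset":[-0.0131,0.0438,0],"spin":0},{"offset":[-0.0131,0.0438,0],"spin":0}])

```text
time_s: 8.75
ee_pos: [514.6, -56.0, 236.6]
ee_rot: [-180.0, 0.0, -0.0]
force: [0.8, 0.4, -0.8]
gripper_width: 30.7
gripper_force: 20.0
```

arm_command(motion=[{"offset":[-0.0131,0.0438,0],"spin":0},{"offset":[-0.0131,0.0438,0],"spin":0},{"offset":[-0.0131,0.0438,0],"spin":0},{"offset":[-0.0131,0.0438,0],"spin":0},{"offset":[-0.0131,0.0438,0],"spin":0}])

```text
time_s: 9.38
ee_pos: [449.2, -274.9, 236.6]
ee_rot: [-180.0, 0.0, -0.0]
force: [1.1, -0.3, -2.0]
gripper_width: 30.5
gripper_force: 20.0
```

arm_command(motion=[{"offset":[-0.0131,0.0438,0],"spin":0},{"offset":[0,0,0],"spin":0},{"offset":[0,0,0],"spin":0},{"offset":[0,0,0],"spin":0}])

```text
time_s: 9.88
ee_pos: [437.0, -316.4, 236.9]
ee_rot: [-180.0, 0.0, 0.1]
force: [0.5, -0.8, -2.1]
gripper_width: 30.7
gripper_force: 20.0
```

Run:
```python
from h import *
s=env.state(); print(s["ee_pos"],s["ee_rot"],s["gripper_width"],s["gripper_force"],s["force"])
im,d=env.grab_frame("wrist"); a,b=im,env.grab_frame("side")[0]
cv2.imwrite("pics/c1.png",np.hstack([cv2.resize(a[150:400,200:520],(400,312)),cv2.resize(b[60:260,250:506],(400,312))]))
plan(437.6,-317.4,157,0)
```

```text
[ 437.04532996 -316.35661175  236.86801912] [-1.79972565e+02  5.59236851e-03  6.82885859e-02] 30.739415337942326 19.999334514141083 [ 0.54560959 -0.7715628  -2.09827688]
offset [0.0005 0.0009 0.08  ] spin 0.0014 rows>= 2 t 10.0 rot [-1.8e+02 -0.0e+00  1.0e-01]
```

View pics/c1.png

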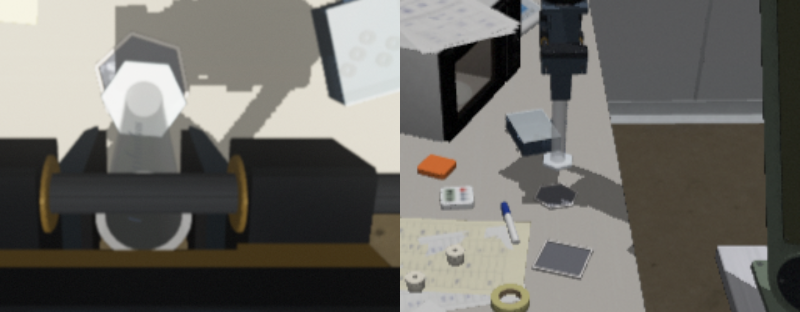

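The cylinder hangs upright with its foot at crop (142,95), over the empty hex recess. Lowering it.

arm_command(motion=[{"offset":[0.0005,0.001,0.03],"spin":0},{"offset":[0,0,0.03],"spin":0},{"offset":[0,0,0.012],"spin":0},{"offset":[0,0,0.002],"spin":0},{"offset":[0,0,0],"spin":0}])

```text
time_s: 10.6
ee_pos: [437.9, -318.8, 163.9]
ee_rot: [179.9, -0.1, 0.0]
force: [0.4, -0.2, -1.0]
gripper_width: 30.8
gripper_force: 20.0
```

arm_command(motion=[{"offset":[0,0,0.001],"spin":0},{"offset":[0,0,0.001],"spin":0},{"offset":[0,0,0.001],"spin":0},{"offset":[0,0,0],"spin":0},{"offset":[0,0,0],"spin":0}])

```text
time_s: 11.22
ee_pos: [437.2, -318.5, 160.0]
ee_rot: [180.0, -0.0, -0.0]
force: [0.0, 0.5, -0.4]
gripper_width: 30.8
gripper_force: 20.0
```

arm_command(motion=[{"offset":[0,0,0.001],"spin":0},{"offset":[0,0,0],"spin":0},{"offset":[0,0,0],"spin":0}])

```text
time_s: 11.6
ee_pos: [437.3, -318.6, 159.0]
ee_rot: [180.0, -0.0, -0.0]
force: [0.4, 0.3, 0.0]
gripper_width: 30.6
gripper_force: 20.0
```

arm_command(motion=[{"offset":[0,0,0.001],"spin":0},{"offset":[0,0,0],"spin":0},{"offset":[0,0,0],"spin":0}])

```text
time_s: 11.98
ee_pos: [437.4, -318.6, 158.9]
ee_rot: [180.0, -0.1, -0.0]
force: [0.1, 0.2, 4.3]
gripper_width: 30.9
gripper_force: 20.0
```

Contact at 4 N. Releasing, rising, and going to look at the stopper.

arm_command(motion=[{"offset":[0,0,0],"spin":0},{"offset":[0,0,0],"spin":0},{"offset":[0,0,0],"spin":0},{"offset":[0,0,0],"spin":0}], jaw=0.065)

```text
time_s: 12.48
ee_pos: [437.2, -318.4, 157.8]
ee_rot: [-180.0, 0.0, -0.0]
force: [-0.1, 0.3, -0.2]
gripper_width: 64.0
gripper_force: 0.0
```

arm_command(motion=[{"offset":[0,0,-0.03],"spin":0},{"offset":[0,0,-0.04],"spin":0},{"offset":[0,0,-0.02],"spin":0},{"offset":[0.015,-0.05,0],"spin":0},{"offset":[0.018,-0.05,0],"spin":0}])

```text
time_s: 13.1
ee_pos: [470.4, -217.8, 248.2]
ee_rot: [180.0, -0.0, -0.1]
force: [0.1, -0.3, -0.0]
gripper_width: 65.2
gripper_force: 0.0
```

arm_command(motion=[{"offset":[0.02,-0.054,0],"spin":0},{"offset":[0.02,-0.054,0],"spin":0},{"offset":[0,0,0],"spin":0},{"offset":[0,0,0],"spin":0}])

```text
time_s: 13.6
ee_pos: [510.1, -110.7, 247.8]
ee_rot: [180.0, 0.0, 0.0]
force: [0.0, -0.8, 0.4]
gripper_width: 64.7
gripper_force: 0.0
```

Run:
```python
from h import *
s=env.state(); print(s["ee_pos"],s["ee_rot"])
im,d=env.grab_frame("wrist"); P=cloud("wrist",d,s); cv2.imwrite("pics/w5.png",im)
for r in env.pinpoint("wrist","stopper"): print(r["score"],r["location"],ray("wrist",r["location"],0,s).round(1))
k=(d>0)&(P[...,2]>22)&(P[...,2]<35)&(abs(P[...,0]-624)<35)&(abs(P[...,1]+110)<35); Q=P[k]
c=cv2.minEnclosingCircle(Q[:,:2].astype(np.float32)); print(len(Q),c,np.median(Q[:,2]))
plan(*c[0],45,0)
im,d=env.grab_frame("top"); P=cloud("top",d)
k=(d>0)&(P[...,2]>150)&(P[...,2]<200)&(abs(P[...,0]-437)<40)&(abs(P[...,1]+317)<40); print("cyl",cv2.minEnclosingCircle(P[k][:,:2].astype(np.float32)),P[k][:,2].max())
```

```text
[ 510.14369146 -110.67144434  247.83161293] [1.79963520e+02 2.53583402e-02 3.20293309e-02]
0.96 [315.7, 112.3] [[ 623.2 -113.5    0. ]]
894 ((624.5339965820312, -111.84986877441406), 17.50752067565918) 28.66171398000637
offset [ 0.1147 -0.      0.2029] spin -0.0016 rows>= 4 t 13.7 rot [ 1.8e+02  0.0e+00 -1.0e-01]
cyl ((437.70465087890625, -319.3274841308594), 15.555435180664062) 193.20433451917268
```

View pics/w5.png

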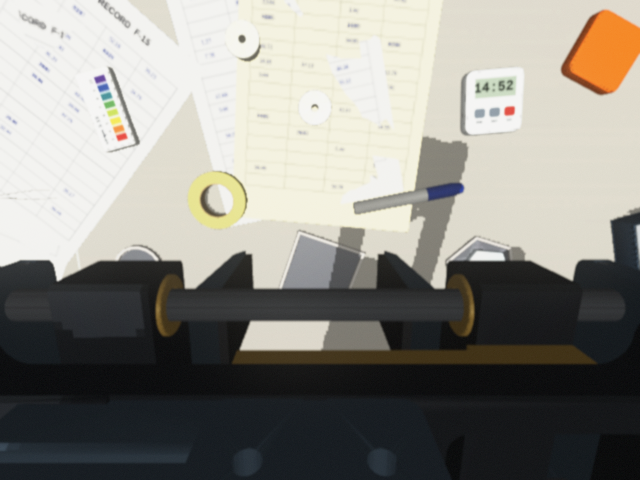

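Wrist picture: stopper (315,107) with hit 0.96, its look-alike (242,41), timer (492,101). The cylinder stands in the hex holder.

arm_command(motion=[{"offset":[0.0574,0.0005,0],"spin":0},{"offset":[0.0573,0.0005,0],"spin":0},{"offset":[0,0,0.055],"spin":0},{"offset":[0,0,0.055],"spin":0},{"offset":[0,0,0.055],"spin":0}])

```text
time_s: 14.38
ee_pos: [624.8, -113.1, 81.3]
ee_rot: [180.0, -0.0, -0.1]
force: [0.7, 0.1, 0.1]
gripper_width: 65.4
gripper_force: 0.0
```

arm_command(motion=[{"offset":[0,0,0.045],"spin":0},{"offset":[0,0,0.017],"spin":0},{"offset":[0,0,0],"spin":0},{"offset":[0,0,0],"spin":0}])

```text
time_s: 14.88
ee_pos: [626.6, -112.2, 23.1]
ee_rot: [179.9, -0.2, -0.0]
force: [-0.2, 0.3, 0.2]
gripper_width: 65.3
gripper_force: 0.0
```

arm_command(motion=[{"offset":[0,0,0],"spin":0},{"offset":[0,0,0],"spin":0},{"offset":[0,0,0],"spin":0},{"offset":[0,0,0],"spin":0},{"offset":[0,0,0],"spin":0}], jaw=0.028, newtons=8)

```text
time_s: 15.5
ee_pos: [625.2, -111.5, 21.4]
ee_rot: [180.0, -0.0, -0.0]
force: [-0.3, -0.4, 3.6]
gripper_width: 33.3
gripper_force: 8.0
```

arm_command(motion=[{"offset":[0,0,0],"spin":0},{"offset":[0,0,0],"spin":0}])

```text
time_s: 15.75
ee_pos: [625.2, -111.6, 21.3]
ee_rot: [180.0, -0.0, -0.0]
force: [-0.4, 1.0, 5.1]
gripper_width: 33.1
gripper_force: 8.0
```

arm_command(motion=[{"offset":[0,0,-0.035],"spin":0},{"offset":[0,0,-0.035],"spin":0},{"offset":[-0.0307,-0.0358,0],"spin":0},{"offset":[-0.0307,-0.0358,0],"spin":0},{"offset":[-0.0307,-0.0358,0],"spin":0}])

```text
time_s: 16.38
ee_pos: [531.7, -3.2, 90.4]
ee_rot: [-180.0, 0.0, -0.0]
force: [0.4, 0.3, 0.0]
gripper_width: 33.0
gripper_force: 8.0
```

arm_command(motion=[{"offset":[-0.0307,-0.0358,0],"spin":0},{"offset":[-0.0307,-0.0358,0],"spin":0},{"offset":[-0.0307,-0.0358,0],"spin":0},{"offset":[0,0,0],"spin":0},{"offset":[0,0,0],"spin":0}])

```text
time_s: 17.0
ee_pos: [441.4, 103.2, 90.9]
ee_rot: [180.0, -0.1, 0.0]
force: [0.8, -0.4, -0.7]
gripper_width: 33.0
gripper_force: 8.0
```

arm_command(motion=[{"offset":[0,0,0.03],"spin":0},{"offset":[0,0,0.02],"spin":0},{"offset":[0,0,0.01],"spin":0},{"offset":[0,0,0],"spin":0},{"offset":[0,0,0],"spin":0}])

```text
time_s: 17.62
ee_pos: [441.7, 103.2, 31.4]
ee_rot: [-180.0, -0.1, -0.0]
force: [-0.7, -0.6, -0.6]
gripper_width: 33.2
gripper_force: 8.0
```

Run:
```python
from h import *
plan(441.2,103.5,23.5,0); s=env.state(); print(s["ee_pos"],s["force"],s["gripper_width"],s["gripper_force"])
```

```text
offset [-0.0005 -0.0003  0.0079] spin -0.0007 rows>= 1 t 17.6 rot [-1.8e+02 -1.0e-01 -0.0e+00]
[441.6751393  103.17566141  31.42696785] [-0.69585036 -0.57420602 -0.6122162 ] 33.16304098908471 7.999989068921423
```

arm_command(motion=[{"offset":[0,0,0.003],"spin":0},{"offset":[0,0,0.002],"spin":0},{"offset":[0,0,0.001],"spin":0},{"offset":[0,0,0],"spin":0},{"offset":[0,0,0],"spin":0}])

```text
time_s: 18.25
ee_pos: [440.9, 103.3, 25.0]
ee_rot: [180.0, -0.0, -0.0]
force: [-0.0, 0.1, -0.4]
gripper_width: 33.0
gripper_force: 8.0
```

arm_command(motion=[{"offset":[0,0,0.001],"spin":0},{"offset":[0,0,0],"spin":0},{"offset":[0,0,0],"spin":0}])

```text
time_s: 18.62
ee_pos: [440.8, 103.3, 23.9]
ee_rot: [180.0, -0.0, -0.0]
force: [-0.1, 0.7, 0.0]
gripper_width: 32.6
gripper_force: 8.0
```

arm_command(motion=[{"offset":[0,0,0.001],"spin":0},{"offset":[0,0,0],"spin":0},{"offset":[0,0,0],"spin":0}])

```text
time_s: 19.0
ee_pos: [441.0, 103.3, 23.2]
ee_rot: [180.0, -0.0, -0.0]
force: [-0.5, -0.1, 4.7]
gripper_width: 33.4
gripper_force: 8.0
```

arm_command(motion=[{"offset":[0,0,0],"spin":0},{"offset":[0,0,0],"spin":0},{"offset":[0,0,0],"spin":0},{"offset":[0,0,0],"spin":0}], jaw=0.06)

```text
time_s: 19.5
ee_pos: [440.8, 103.3, 22.8]
ee_rot: [180.0, 0.0, -0.0]
force: [-0.2, 0.1, 0.4]
gripper_width: 60.0
gripper_force: 0.0
```

arm_command(motion=[{"offset":[0,0,-0.04],"spin":0},{"offset":[0,0,-0.06],"spin":0},{"offset":[0,0,-0.06],"spin":0},{"offset":[0.035,0,-0.04],"spin":0},{"offset":[0.035,0,0],"spin":0}])

```text
time_s: 20.12
ee_pos: [513.5, 103.7, 227.2]
ee_rot: [-179.9, -0.5, 0.0]
force: [0.2, 1.4, 0.2]
gripper_width: 59.9
gripper_force: 0.0
```

arm_command(motion=[{"offset":[0,0,0],"spin":0},{"offset":[0,0,0],"spin":0}])

```text
time_s: 20.38
ee_pos: [509.7, 103.1, 222.1]
ee_rot: [180.0, 0.2, -0.0]
force: [-0.3, -0.6, 0.2]
gripper_width: 60.3
gripper_force: 0.0
```

Run:
```python
from h import *
s=env.state(); print(s["ee_pos"],s["ee_rot"])
im,d=env.grab_frame("wrist"); P=cloud("wrist",d,s); cv2.imwrite("pics/w6.png",im)
k=((d>0)&(P[...,2]>15)&(P[...,2]<26)&(abs(P[...,0]-623)<65)&(abs(P[...,1]-105)<45)).astype(np.uint8)
k=cv2.morphologyEx(k,cv2.MORPH_OPEN,np.ones((3,3))); n,l,st,_=cv2.connectedComponentsWithStats(k); L=1+st[1:,4].argmax()
Q=P[l==L]; print("strip",len(Q),axis_rect(Q[:,:2]),np.median(Q[:,2]))
k=(d>0)&(P[...,2]>22)&(P[...,2]<38)&(abs(P[...,0]-441)<35)&(abs(P[...,1]-103)<35); Q=P[k]
if len(Q)>20: print("stopper",cv2.minEnclosingCircle(Q[:,:2].astype(np.float32)),np.median(Q[:,2]))
a=np.load("w3.npz"); S=dict(ee_pos=a["p"],ee_rot=a["r"])
q=rectify("wrist",a["im"],415,330,2,3,70,S); g=cv2.GaussianBlur(q,(5,5),0).astype(int)
ref=np.median(g[203:218,203:218].reshape(-1,3),0)
mk=(abs(g-ref).max(2)<22).astype(np.uint8); mk=cv2.morphologyEx(mk,cv2.MORPH_OPEN,np.ones((7,7))); l=cv2.connectedComponents(mk)[1]; mk=l==l[210,210]
rows=[(i,np.nonzero(mk[i])[0]) for i in range(420) if mk[i].any()]
W=lambda i,j:(485-i/3,400-j/3)
lo=[W(i,r[0]) for i,r in rows]; hi=[W(i,r[-1]) for i,r in rows]
full=[k for k in range(len(rows)) if rows[k][1].size>150]
for nm,pts in (("left",lo),("right",hi)):
    A=np.array([p for p in pts if 390<p[0]<(440 if nm=="left" else 405)]); f=np.polyfit(A[:,0],A[:,1],1); print(nm,len(A),"slope deg",np.degrees(np.arctan(f[0])),"y at 390",np.polyval(f,390),"y at 430",np.polyval(f,430))
bot=[W(np.nonzero(mk[:,j])[0][-1],j) for j in range(420) if mk[:,j].any()]; B=np.array(bot)[10:-10]; f=np.polyfit(B[:,1],B[:,0],1); print("bottom angle",np.degrees(np.arctan(f[0])),"x at y=330",np.polyval(f,330))
cv2.imwrite("pics/v7.png",np.hstack([cv2.resize(im[:300],(600,281))[:, :400],cv2.resize(q,(281,281))]))
```

```text
[509.69614259 103.13989806 222.08573355] [ 1.79972628e+02  1.50391423e-01 -1.72424677e-02]
strip 3318 (array([623.4, 110.6]), array([82. , 38.1], dtype=float32), np.float32(14.6)) 21.00006765691907
stopper ((441.1105651855469, 101.96198272705078), 17.39313316345215) 30.77679220243607
left 149 slope deg -4.511542231902928 y at 390 356.831670596771 y at 430 353.67549428623227
right 44 slope deg -6.265728726919538 y at 390 305.1871035940805 y at 430 300.79527836504593
bottom angle 4.773874947931072 x at y=330 389.5348199864021
```

View pics/v7.png

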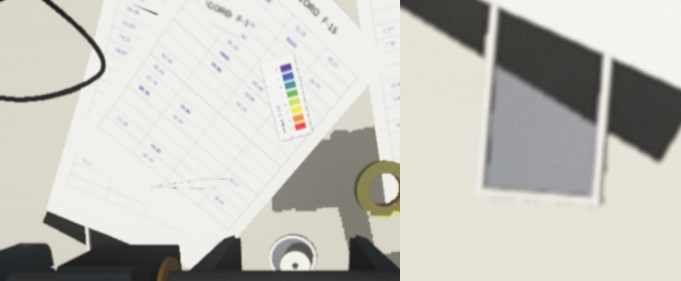

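The stopper sits in the round holder (295,262 in the crop, top at 31 mm). The strip box at crop (287,98) is measured at 82×38 mm with yaw 14.6°. The oblong holder's right panel gives a long-axis yaw of −4.7° and centre ≈ (438, 327). Picking the strip box.

arm_command(motion=[{"offset":[0.0569,-0.0038,0],"spin":0},{"offset":[0.0568,-0.0037,0],"spin":0},{"offset":[0,0,0.045],"spin":-0.1275},{"offset":[0,0,0.045],"spin":-0.1275},{"offset":[0,0,0.045],"spin":0}])

```text
time_s: 21.05
ee_pos: [623.4, 110.8, 86.3]
ee_rot: [-180.0, 0.1, 14.7]
force: [1.2, -0.6, -0.6]
gripper_width: 59.8
gripper_force: 0.0
```

arm_command(motion=[{"offset":[0,0,0.04],"spin":0},{"offset":[0,0,0.015],"spin":0},{"offset":[0,0,0],"spin":0},{"offset":[0,0,0],"spin":0}])

```text
time_s: 21.55
ee_pos: [625.7, 111.0, 34.8]
ee_rot: [180.0, -0.2, 14.6]
force: [-0.2, 0.2, 0.6]
gripper_width: 60.2
gripper_force: 0.0
```

Run:
```python
from h import *
plan(623.4,110.6,22,14.6); print(env.state()["force"],env.state()["ee_pos"])
```

```text
offset [-0.0024 -0.0002  0.0128] spin 0.0001 rows>= 1 t 21.6 rot [180.   -0.2  14.6]
[-0.24137559  0.1776772   0.55265056] [625.70800957 111.01603248  34.77215234]
```

arm_command(motion=[{"offset":[-0.001,0,0.011],"spin":0},{"offset":[0,0,0],"spin":0}])

```text
time_s: 21.8
ee_pos: [623.0, 110.4, 21.6]
ee_rot: [-180.0, 0.1, 14.6]
force: [0.3, 0.3, -0.9]
gripper_width: 59.8
gripper_force: 0.0
```

arm_command(motion=[{"offset":[0,0,0],"spin":0},{"offset":[0,0,0],"spin":0},{"offset":[0,0,0],"spin":0},{"offset":[0,0,0],"spin":0}], jaw=0.032, newtons=8)

```text
time_s: 22.3
ee_pos: [623.7, 110.5, 22.1]
ee_rot: [180.0, -0.0, 14.6]
force: [-0.3, 0.8, 1.2]
gripper_width: 38.1
gripper_force: 8.0
```

arm_command(motion=[{"offset":[0,0,0],"spin":0},{"offset":[0,0,0],"spin":0}])

```text
time_s: 22.55
ee_pos: [623.7, 110.6, 22.1]
ee_rot: [180.0, -0.0, 14.6]
force: [0.9, 1.3, 1.1]
gripper_width: 38.3
gripper_force: 8.0
```

arm_command(motion=[{"offset":[0,0,-0.04],"spin":0},{"offset":[0,0,-0.04],"spin":0.1685},{"offset":[0,0,0],"spin":0.1685},{"offset":[-0.0338,-0.0334,0],"spin":0},{"offset":[-0.0338,-0.0334,0],"spin":0}])

```text
time_s: 23.18
ee_pos: [560.9, 182.9, 101.6]
ee_rot: [180.0, 0.0, -4.8]
force: [0.0, 0.4, -0.3]
gripper_width: 37.6
gripper_force: 8.0
```

arm_command(motion=[{"offset":[-0.0338,-0.0334,0],"spin":0},{"offset":[-0.0338,-0.0334,0],"spin":0},{"offset":[-0.0338,-0.0334,0],"spin":0},{"offset":[-0.0338,-0.0334,0],"spin":0},{"offset":[0,0,0],"spin":0}])

```text
time_s: 23.8
ee_pos: [435.8, 328.6, 101.7]
ee_rot: [180.0, 0.0, -4.5]
force: [0.8, -0.5, -0.6]
gripper_width: 38.0
gripper_force: 8.0
```

arm_command(motion=[{"offset":[0,0,0.02],"spin":0},{"offset":[0,0,0.01],"spin":0},{"offset":[0,0,0],"spin":0},{"offset":[0,0,0],"spin":0}])

```text
time_s: 24.3
ee_pos: [438.6, 326.7, 72.2]
ee_rot: [-180.0, -0.0, -4.8]
force: [0.1, -0.8, 0.5]
gripper_width: 37.7
gripper_force: 8.0
```

Run:
```python
from h import *
plan(438,326.8,25,-4.7); s=env.state(); print(s["ee_pos"],s["gripper_width"],s["force"])
im,d=env.grab_frame("wrist"); cv2.imwrite("pics/w8.png",im); t,_=env.grab_frame("side")
cv2.imwrite("pics/v8.png",np.hstack([cv2.resize(im[140:400,150:490],(400,306)),cv2.resize(t[300:420,290:447],(400,306))]))
```

```text
offset [-0.0006 -0.      0.0472] spin -0.0009 rows>= 1 t 24.3 rot [-180.    -0.    -4.8]
[438.55391777 326.7149035   72.24957665] 37.74720778287512 [ 0.0984356  -0.83123588  0.51843088]
```

View pics/v8.png

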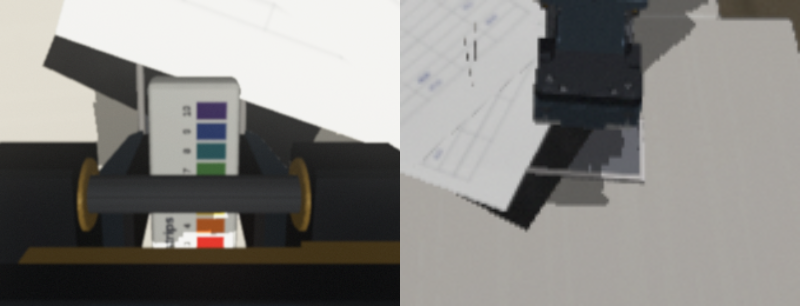

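The box is held square and in line between the holder's rims (crop 140–245). Lowering it.

arm_command(motion=[{"offset":[-0.0005,0,0.025],"spin":0},{"offset":[0,0,0.015],"spin":0},{"offset":[0,0,0.004],"spin":0},{"offset":[0,0,0],"spin":0},{"offset":[0,0,0],"spin":0}])

```text
time_s: 25.02
ee_pos: [437.9, 327.3, 28.5]
ee_rot: [-180.0, -0.1, -4.7]
force: [0.8, 0.1, 0.1]
gripper_width: 38.1
gripper_force: 8.0
```

arm_command(motion=[{"offset":[0,0,0.001],"spin":0},{"offset":[0,0,0.001],"spin":0},{"offset":[0,0,0],"spin":0},{"offset":[0,0,0],"spin":0}])

```text
time_s: 25.52
ee_pos: [437.4, 326.9, 25.9]
ee_rot: [180.0, -0.0, -4.7]
force: [-0.6, 0.1, -0.2]
gripper_width: 37.9
gripper_force: 8.0
```

arm_command(motion=[{"offset":[0,0,0.001],"spin":0},{"offset":[0,0,0],"spin":0},{"offset":[0,0,0],"spin":0}])

```text
time_s: 25.9
ee_pos: [437.4, 326.9, 24.9]
ee_rot: [180.0, -0.0, -4.7]
force: [0.2, 0.1, -1.0]
gripper_width: 38.0
gripper_force: 8.0
```

arm_command(motion=[{"offset":[0,0,0.001],"spin":0},{"offset":[0,0,0],"spin":0},{"offset":[0,0,0],"spin":0}])

```text
time_s: 26.28
ee_pos: [437.5, 327.0, 24.1]
ee_rot: [-180.0, -0.0, -4.7]
force: [-0.3, -1.2, 1.1]
gripper_width: 37.9
gripper_force: 8.0
```

arm_command(motion=[{"offset":[0,0,0],"spin":0},{"offset":[0,0,0],"spin":0},{"offset":[0,0,0],"spin":0}], jaw=0.05)

```text
time_s: 26.65
ee_pos: [437.4, 326.9, 23.8]
ee_rot: [180.0, 0.0, -4.7]
force: [-0.3, 0.5, 0.5]
gripper_width: 50.1
gripper_force: 0.0
```

arm_command(motion=[{"offset":[0,0,-0.03],"spin":0},{"offset":[0,0,-0.06],"spin":-0.082},{"offset":[0,0,-0.06],"spin":0},{"offset":[0,0,-0.06],"spin":0},{"offset":[0,0.02,0],"spin":0}], jaw=0.05)

```text
time_s: 27.28
ee_pos: [439.8, 308.9, 239.1]
ee_rot: [-179.6, -0.6, 0.1]
force: [0.6, 0.2, -0.5]
gripper_width: 49.8
gripper_force: 0.0
```

arm_command(motion=[{"offset":[0.006,0.055,0],"spin":0},{"offset":[0.006,0.055,0],"spin":0},{"offset":[0.006,0.055,0],"spin":0},{"offset":[0.006,0.055,0],"spin":0},{"offset":[0.006,0.055,0],"spin":0}], jaw=0.09)

```text
time_s: 27.9
ee_pos: [466.3, 29.8, 232.7]
ee_rot: [180.0, 0.1, -0.0]
force: [1.0, 0.0, 0.0]
gripper_width: 89.7
gripper_force: 0.0
```

arm_command(motion=[{"offset":[0.01,0.055,0],"spin":0},{"offset":[0.01,0.055,0],"spin":0},{"offset":[0.01,0.055,0],"spin":0},{"offset":[0.01,0.055,0],"spin":0},{"offset":[0.01,0.055,0],"spin":0}])

```text
time_s: 28.52
ee_pos: [516.3, -244.9, 232.4]
ee_rot: [-179.9, 0.1, -0.0]
force: [0.1, 1.2, 0.7]
gripper_width: 90.1
gripper_force: 0.0
```

arm_command(motion=[{"offset":[0.002,0.055,0],"spin":0},{"offset":[0,0,0],"spin":0},{"offset":[0,0,0],"spin":0},{"offset":[0,0,0],"spin":0}])

```text
time_s: 29.02
ee_pos: [518.9, -296.8, 233.7]
ee_rot: [-180.0, 0.0, 0.1]
force: [-0.2, -0.3, 0.1]
gripper_width: 90.1
gripper_force: 0.0
```

Run:
```python
from h import *
s=env.state(); print(s["ee_pos"],s["ee_rot"],s["time_s"])
im,d=env.grab_frame("wrist"); P=cloud("wrist",d,s)
for r in env.pinpoint("wrist","timer"): print(r["score"],r["location"],ray("wrist",r["location"],0,s).round(1))
def blob(P,d,x,y,h,z0,z1):
    k=((d>0)&(P[...,2]>z0)&(P[...,2]<z1)&(abs(P[...,0]-x)<h)&(abs(P[...,1]-y)<h)).astype(np.uint8)
    k=cv2.morphologyEx(k,cv2.MORPH_OPEN,np.ones((3,3))); n,l,st,_=cv2.connectedComponentsWithStats(k); L=1+st[1:,4].argmax(); Q=P[l==L]
    return len(Q),axis_rect(Q[:,:2]),np.median(Q[:,2]),Q[:,2].std()
print("timer",blob(P,d,633,-302,60,10,19))
t,dt=env.grab_frame("side"); Pt=cloud("side",dt)
print("strip",blob(Pt,dt,438,327,65,16,32))
cv2.imwrite("pics/v9.png",np.hstack([cv2.resize(im[:270],(480,202)),cv2.resize(t[300:420,290:480],(320,202))]))
```

```text
[ 518.94679306 -296.75817819  233.65647025] [-1.79959392e+02  4.31424133e-02  5.90035101e-02] 29.025
0.87 [323.8, 107.7] [[ 635.  -307.8    0. ]]
0.76 [429.3, 58.8] [[ 683.2 -417.6    0. ]]
timer (3874, (array([ 633. , -304.9]), array([66., 62.], dtype=float32), np.float32(4.7)), np.float64(15.134944901625232), np.float64(0.9713408329016344))
strip (614, (array([437.7, 329.4]), array([80.8, 41.3], dtype=float32), np.float32(176.2)), np.float64(22.64299819931), np.float64(2.032497473457397))
```

View pics/v9.png

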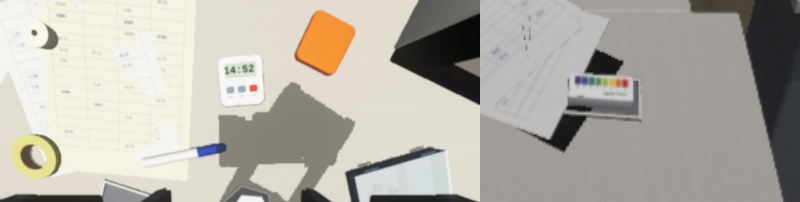

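Wrist crop: timer (241,80), orange look-alike (325,43). The strip box lies in its oblong holder (604,88 in the right panel). Picking the timer.

arm_command(motion=[{"offset":[0.057,0.004,0],"spin":0},{"offset":[0.057,0.004,0],"spin":0},{"offset":[0,0,0.05],"spin":-0.081},{"offset":[0,0,0.05],"spin":0},{"offset":[0,0,0.05],"spin":0}], jaw=0.08)

```text
time_s: 29.8
ee_pos: [633.6, -305.2, 82.7]
ee_rot: [180.0, -0.0, 4.7]
force: [-0.1, -0.1, -0.4]
gripper_width: 80.0
gripper_force: 0.0
```

arm_command(motion=[{"offset":[0,0,0.035],"spin":0},{"offset":[0,0,0.013],"spin":0},{"offset":[0,0,0],"spin":0},{"offset":[0,0,0],"spin":0}])

```text
time_s: 30.3
ee_pos: [634.6, -306.6, 38.1]
ee_rot: [179.9, -0.2, 4.6]
force: [-0.4, -0.2, -0.5]
gripper_width: 80.4
gripper_force: 0.0
```

Run:
```python
from h import *
plan(633,-304.9,20,4.7); print(env.state()["force"],env.state()["ee_pos"])
```

```text
offset [-0.0015 -0.0019  0.0181] spin -0.001 rows>= 1 t 30.3 rot [179.9  -0.2   4.6]
[-0.40703158 -0.16125702 -0.48606057] [ 634.58557151 -306.59741853   38.08356656]
```

arm_command(motion=[{"offset":[-0.0005,-0.0005,0.012],"spin":0},{"offset":[0,0,0.004],"spin":0},{"offset":[0,0,0],"spin":0}])

```text
time_s: 30.68
ee_pos: [632.4, -305.5, 19.5]
ee_rot: [-180.0, 0.0, 4.6]
force: [-0.7, 0.9, -0.5]
gripper_width: 79.8
gripper_force: 0.0
```

arm_command(motion=[{"offset":[0,0,0],"spin":0},{"offset":[0,0,0],"spin":0},{"offset":[0,0,0],"spin":0},{"offset":[0,0,0],"spin":0},{"offset":[0,0,0],"spin":0}], jaw=0.055, newtons=10)

```text
time_s: 31.3
ee_pos: [632.9, -305.7, 20.2]
ee_rot: [180.0, -0.0, 4.6]
force: [-0.3, 1.0, 1.1]
gripper_width: 61.9
gripper_force: 10.0
```

arm_command(motion=[{"offset":[0,0,-0.04],"spin":0},{"offset":[0,0,-0.04],"spin":0.139},{"offset":[0,0,0],"spin":0.139},{"offset":[0,0,0],"spin":0.139},{"offset":[-0.0418,-0.0187,0],"spin":0}])

```text
time_s: 31.92
ee_pos: [600.7, -275.6, 99.4]
ee_rot: [180.0, -0.1, -19.4]
force: [-0.5, 0.6, -0.4]
gripper_width: 61.8
gripper_force: 10.0
```

arm_command(motion=[{"offset":[-0.0418,-0.0187,0],"spin":0},{"offset":[-0.0418,-0.0187,0],"spin":0},{"offset":[-0.0418,-0.0187,0],"spin":0},{"offset":[-0.0418,-0.0187,0],"spin":0},{"offset":[-0.0418,-0.0187,0],"spin":0}])

```text
time_s: 32.55
ee_pos: [431.8, -116.1, 99.9]
ee_rot: [180.0, -0.0, -19.3]
force: [0.2, -0.8, -0.6]
gripper_width: 61.7
gripper_force: 10.0
```

arm_command(motion=[{"offset":[0,0,0],"spin":0},{"offset":[0,0,0.025],"spin":0},{"offset":[0,0,0],"spin":0},{"offset":[0,0,0],"spin":0}])

```text
time_s: 33.05
ee_pos: [433.9, -117.5, 75.4]
ee_rot: [180.0, -0.1, -19.3]
force: [0.1, -0.7, -0.6]
gripper_width: 62.0
gripper_force: 10.0
```

Run:
```python
from h import *
plan(432.7,-117.3,23,-19.2); s=env.state(); print(s["ee_pos"],s["gripper_width"],s["force"])
im,d=env.grab_frame("wrist"); t,_=env.grab_frame("side")
cv2.imwrite("pics/v10.png",np.hstack([cv2.resize(im[140:400,150:490],(400,306)),cv2.resize(t[150:290,270:453],(400,306))]))
```

```text
offset [-0.0012  0.0002  0.0524] spin -0.0014 rows>= 1 t 33.0 rot [ 1.80e+02 -1.00e-01 -1.93e+01]
[ 433.8849051  -117.5304269    75.36090971] 62.0147342138956 [ 0.07091406 -0.74730072 -0.55734951]
```

View pics/v10.png

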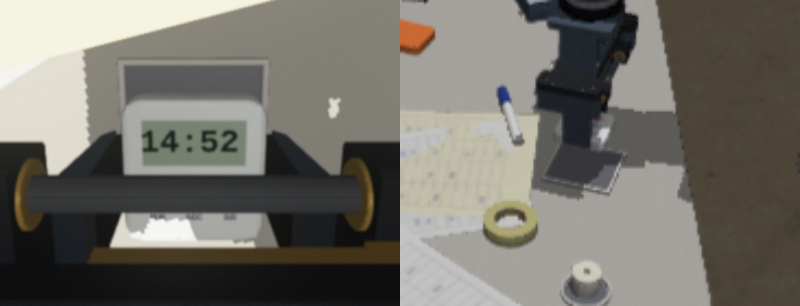

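The timer is held square over the recess, with rims at crop (120–268, 60). Lowering it.

arm_command(motion=[{"offset":[-0.0008,0,0.025],"spin":0},{"offset":[0,0,0.018],"spin":0},{"offset":[0,0,0.006],"spin":0},{"offset":[0,0,0],"spin":0},{"offset":[0,0,0],"spin":0}])

```text
time_s: 33.78
ee_pos: [432.9, -117.0, 26.6]
ee_rot: [180.0, -0.1, -19.3]
force: [0.1, 0.8, -0.9]
gripper_width: 61.7
gripper_force: 10.0
```

arm_command(motion=[{"offset":[0,0,0.001],"spin":0},{"offset":[0,0,0.001],"spin":0},{"offset":[0,0,0],"spin":0},{"offset":[0,0,0],"spin":0}])

```text
time_s: 34.28
ee_pos: [432.3, -116.8, 24.0]
ee_rot: [180.0, -0.0, -19.3]
force: [-0.1, 0.8, -0.6]
gripper_width: 62.0
gripper_force: 10.0
```

arm_command(motion=[{"offset":[0,0,0.001],"spin":0},{"offset":[0,0,0],"spin":0},{"offset":[0,0,0],"spin":0}])

```text
time_s: 34.65
ee_pos: [432.2, -116.7, 22.9]
ee_rot: [180.0, 0.0, -19.3]
force: [0.3, -0.7, -0.5]
gripper_width: 61.8
gripper_force: 10.0
```

arm_command(motion=[{"offset":[0,0,0.001],"spin":0},{"offset":[0,0,0],"spin":0},{"offset":[0,0,0],"spin":0}])

```text
time_s: 35.02
ee_pos: [432.4, -116.8, 22.1]
ee_rot: [180.0, -0.0, -19.3]
force: [-1.1, -0.0, 2.4]
gripper_width: 61.8
gripper_force: 10.0
```

arm_command(motion=[{"offset":[0,0,0],"spin":0},{"offset":[0,0,0],"spin":0},{"offset":[0,0,0],"spin":0},{"offset":[0,0,0],"spin":0}], jaw=0.076)

```text
time_s: 35.52
ee_pos: [432.2, -116.7, 21.9]
ee_rot: [180.0, 0.0, -19.3]
force: [-0.3, -0.2, 0.0]
gripper_width: 75.9
gripper_force: 0.0
```

arm_command(motion=[{"offset":[0,0,-0.03],"spin":0},{"offset":[0,0,-0.06],"spin":0},{"offset":[0,0,-0.06],"spin":0},{"offset":[0,0,-0.06],"spin":0.0},{"offset":[-0.04,0,-0.04],"spin":-0.1}])

```text
time_s: 36.15
ee_pos: [396.3, -104.1, 274.9]
ee_rot: [180.0, -0.3, -13.4]
force: [0.0, 0.5, -0.0]
gripper_width: 75.6
gripper_force: 0.0
```

arm_command(motion=[{"offset":[-0.04,0,-0.04],"spin":-0.1},{"offset":[0,0,0],"spin":-0.13},{"offset":[0,0,0],"spin":0},{"offset":[0,0,0],"spin":0},{"offset":[0,0,0],"spin":0}])

```text
time_s: 36.78
ee_pos: [355.7, -94.2, 311.2]
ee_rot: [-180.0, 0.1, -0.4]
force: [-0.3, -0.6, -0.8]
gripper_width: 75.8
gripper_force: 0.0
```

Run:
```python
from h import *
s=env.state(); print(s["ee_pos"],s["ee_rot"],s["time_s"])
im,d=env.grab_frame("wrist"); t,dt=env.grab_frame("top"); sd,ds=env.grab_frame("side")
def blob(P,d,x,y,h,z0,z1):
    k=((d>0)&(P[...,2]>z0)&(P[...,2]<z1)&(abs(P[...,0]-x)<h)&(abs(P[...,1]-y)<h)).astype(np.uint8)
    n,l,st,_=cv2.connectedComponentsWithStats(k)
    if n<2: return None
    L=1+st[1:,4].argmax(); Q=P[l==L]; return len(Q),axis_rect(Q[:,:2]),np.median(Q[:,2]),Q[:,2].std()
for nm,P,D in (("wrist",cloud("wrist",d,s),d),("side",cloud("side",ds),ds)):
    print(nm,"timer",blob(P,D,432.7,-117,60,11,24),"strip",blob(P,D,438,327,65,17,32),"stopper",blob(P,D,441,103,35,24,38),"cyl",blob(P,D,437,-318,40,150,205))
for c in("top","side"):
    for o,z in(("tape_roll",18),("marker",8)): print(c,o,[(r["score"],ray(c,r["location"],z).round(0)) for r in env.pinpoint(c,o)][:1])
cv2.imwrite("pics/v11.png",np.vstack([cv2.resize(im[:270],(640,270)),cv2.resize(sd[150:400,230:430],(320,320),).repeat(1,1) if 0 else np.hstack([cv2.resize(sd[150:400,250:420],(218,320)),cv2.resize(t[165:330,130:350],(422,320))])]))
```

```text
[355.65868968 -94.19570775 311.22950681] [-1.79978295e+02  9.86056640e-02 -4.12081035e-01] 36.775
wrist timer (2507, (array([ 432.4, -118.3]), array([66. , 61.9], dtype=float32), np.float32(160.8)), np.float64(17.11487414559599), np.float64(1.029849188719918)) strip (56, (array([409.5, 308.5]), array([28.3,  3.7], dtype=float32), np.float32(171.0)), np.float64(18.74086483163009), np.float64(1.3086962368955588)) stopper (657, (array([440. , 101.1]), array([34.1, 33.4], dtype=float32), np.float32(89.5)), np.float64(30.681979423053235), np.float64(1.363374960438123)) cyl (2342, (array([ 437.1, -319.8]), array([31.8, 30.8], dtype=float32), np.float32(75.8)), np.float64(178.01989338873665), np.float64(11.726845953668349))
side timer (352, (array([ 431.9, -113.9]), array([66.8, 64.9], dtype=float32), np.float32(70.1)), np.float64(16.948622448940853), np.float64(2.159026850257145)) strip (607, (array([437.2, 329. ]), array([81. , 42.4], dtype=float32), np.float32(178.2)), np.float64(22.739847240103813), np.float64(1.9342074396722706)) stopper (132, (array([440.2, 105.3]), array([36.4, 32.9], dtype=float32), np.float32(117.2)), np.float64(30.507184135241687), np.float64(2.166361439793095)) cyl (153, (array([ 436.3, -316.9]), array([35.2, 26.5], dtype=float32), np.float32(89.2)), np.float64(177.47815197509942), np.float64(12.087487941469524))
top tape_roll [(0.69, array([[529.,   0.,  18.]]))]
top marker [(0.91, array([[ 526., -214.,    8.]]))]
side tape_roll [(0.95, array([[528.,  14.,  18.]]))]
side marker [(0.51, array([[ 525., -225.,    8.]]))]
```

View pics/v11.png

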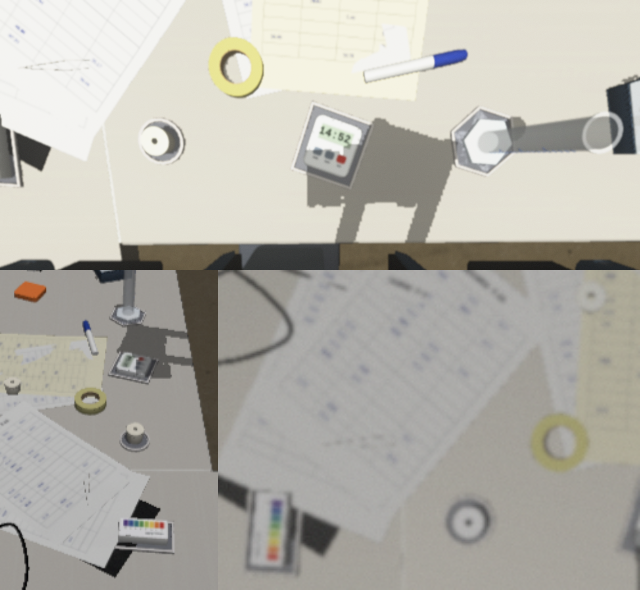

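All four items lie flat in their holders: timer (335,143), stopper (158,140), cylinder foot (487,143), strip box (272,530). The tape roll and marker have not moved. Handing in.

```bash
python3 -c "
from workcell import env
print(env.job_done())"
```

```text
the job is handed in; nothing more can be done
None
```

The cylinder, stopper, strip box and timer are each in their matching holder, set down gently and lying flat. The tape roll and marker were left where they lay, and the job was handed in at about 37 s.

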